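Open the push-to-open cupboard

ROBOT

A 6-joint arm with a two-finger parallel gripper is mounted at the origin on a cart in front of the work surface, level with it; the furniture and walls round the work are solid. World frame = base frame: x ahead of the robot, y to its left, z up, the work surface at z = 0. Lengths are in m, angles in rad, forces in N, time in s.
With the tool pointing down it reaches from about 0.35 to 0.975 m from the base axis. Payload 4.9 kg.
Tool frame: the origin (TCP) lies at the very end of the fingers, on their centre line; the grasp point (between the pads) lies ctrl.grip_point_offset behind it (ctrl.grip_point_offset is the distance from the TCP to the grasp point, in m); z points along the fingers, y is the direction in which the jaws open and shut (so a half turn about z gives the same grasp; the last joint's range is limited). The gripper opens to 85 mm and grips with 20 to 120 N. Pads are 22 mm wide; open, the fingers measure 114 mm over their backs; the gripper's body (76 mm by 85 mm) begins 54 mm behind the grasp point. The pads swing forward as they close: fully open they stand 13 mm farther back than shut.
Start: joints at [1.133, 0.053, 1.613, -0, 1.476, -0.119], TCP at [0.196, 0.593, 0.231] pointing down, gripper open.
Joint ranges: [-3.01, 3.01], [-1.01, 2.22], [0.06, 2.58], [-1.02, 4.17], [0.09, 2.62], [-3.14, 3.14]. Speed limits (rad/s): [2.57, 2.57, 3.14, 3.14, 3.14, 3.14].

INTERFACE

Orientations are given as a rotation vector (axis times angle).
In Python, from station import ctrl gives the robot as it stands. The module is installed in compiled form; this text tells all that it offers.
- The arm moves only by the shell command python3 -m creep 'ROWS' [FORCE]. ROWS is JSON, a list of rows, each a list of 5 numbers: the closure in counts, from 0 (fully open) to 255 (shut), then the shift along the tool's x, y, z in mm, then the turn about the tool's z in rad. A call has 1 to 12 rows; each row is the pose to reach, as a shift and turn from the pose commanded when the call began, along the tool's axes at that moment; what a row does not reach only later rows make up. A row lasts 1/12 s, in which the tool goes at most 41.7 mm and 7.16 degrees, less where a joint would pass 70% of its speed; a pose out of reach is approached as far as the arm can. A call with a gripper value outside its range is refused whole. The fingers move at their own pace and stop on an object; FORCE is the grip in N (left out, the last holds). Time passes only in rows, so rows that repeat a pose let the fingers close. It gives the time, the measured TCP pose, the force and the opening at its end, in the units of the state.
- ctrl.get_obs(): the state, without advancing time (a new reading comes with each control period).
- ctrl.get_image(name): name is "side" or "top"; returns the picture (400x640x3 uint8, red, green, blue); there is no depth.
- ctrl.calibration(name): a dict with "fx", "fy", "cx", "cy" (pixels), "k1" (the pictures are not rectified: a ray, as slopes to the right and down, at radius r is drawn at 1 + k1 r^2 times it, then the intrinsics apply), "R" (3x3) and "t" (3): a world point X has camera coordinates R X + t. Camera axes: x right, y down, z forward; pixel columns grow to the right and rows downward; lengths in m; the calibration is good to about 2 mm. A picture is of the moment at which its call begins. calibration takes no time and is no camera call.
- ctrl.finish_job(): hands the job in, once; it reports no verdict.
Trained networks look in the newest picture that a camera, given by its name, has taken for a name from the list of things; names that differ only in an ending like _2 or _b are one class to them, and where a whole thing is asked for, a point or a joint stands for the part that bears it (a point fixed in the world has none). Each returns a list of dicts, best first, with "conf" (0 to 1); they miss things now and then, are a little off and sometimes report something else, mostly with a low value. They report only what shows in the picture. A call takes as long as a camera call.
- ctrl.boxes_of(camera, label): "rect" ([left, top, width, height] in pixels, round what is visible of it).
- ctrl.outline_of(camera, label): "mask" (400x640 bool, what is visible of it) and "rect" ([left, top, width, height] in pixels, round what is visible of it).
The state is a dict: "t": time; "q": joint angles; "dq": joint speeds; "effort": joint torques, N m; "tool_pos": TCP position; "tool_rot": TCP orientation; "contact_force": force on the tool from outside, world axes, zero at the start; "wrist_torque": the same for the moment, N m; "opening": finger opening in m.
Only numpy, scipy, OpenCV 4.12 (cv2) and the standard library are available. Lean on these libraries where they do the work, as an engineer would, in place of code of your own. Each camera call takes 0.05 s, during which the arm holds its last target. There are 200 camera calls.

TASK

Two small handleless cupboards with push-to-open doors stand on the table: open the taller one and leave the lower one shut. Press the front of the taller cupboard's door near its free (right-hand) edge until the catch lets go, back off and let the spring push the door ajar on its own, then push the door from behind its free edge until it stands square to the front, and leave it so. Grasp and lift nothing, and do not disturb the tin, the bottle and the vial standing about.

Things in the scene. Friction and masses are not known exactly. Their poses are not given: they have to be found in the camera images.
- tall_cupboard: The taller bench cupboard: grey, plain light wooden door, no handle, fixed; 140 wide (y) x 120 deep (x) x 200 mm high. Origin: middle of the underside; +x points from the door into the cupboard, +y to the hinge side (left as seen from the robot). Carcass front at x = -55 mm; shut door: back face x = -62, front face x = -74, y -66 to +66, z 32 to 198 mm.
- tall_door (a joint): Taller door's angle, rad: 0 shut and latched, up to 1.6 open. Pressing it in at the free edge by about 4 mm (about -0.03 rad; stop at -0.05: press up to it), some 3 to 6 N, frees the catch for good; as the finger draws back a spring pushes the door ajar to about 0.5. Beyond that only slight hinge drag (under 1 N): the door stays where left. Pulling does not unlatch it.
- tall_door_hinge (a point): Hinge axis of the taller door at the level of its top edge (z = 198 mm); the door's back face starts here. Fixed. Behind the door, only at half height (z 94 to 106 mm), are a steel tongue 32 mm long, 20 mm from the free edge, and a white spring plunger 40 mm from the hinge.
- tall_door_corner (a point): Top front corner of the taller door's free edge, moving with the door: 132 mm from the hinge axis along the door and 12 mm in front of the door's back face (door 12 mm thick).
- low_cupboard: The lower bench cupboard, the same make and footprint (140 x 120 mm) but 150 mm high, fixed; the two stand side by side, about 210 mm between their middles, either one at the left. Origin and axes as for the taller one.
- low_door (a joint): Angle of the lower cupboard's door, rad: 0 shut and latched; same catch. It must stay shut and latched.
- salve_tin: Aluminium tin, 59 mm across, 28 mm high, standing on top of the lower cupboard. Origin: middle of its underside.
- dropper_bottle: Small dark blue dropper bottle, 33 mm across, 106 mm high, standing on the plywood sheet (6.5 mm thick) to the right of the cupboards. Origin: middle of its underside.
- vial: Sample vial, 26 mm across, 67 mm high, standing on the table near its left edge. Origin: middle of its underside.

How it is judged:
On the way, in this order (a step that is already met when the one before it is completed fails the run):
1. the taller cupboard's catch has been released and its door stands ajar, untouched (value of joint tall_door between 0.3 and 1 rad and contact force between each of the fingers, the arm and tall_cupboard below 0.1 N), for 0.1 s.
2. the taller cupboard's door has been swung open, square to the front (75 degrees or more) (value of joint tall_door above 1.3 rad), for 0.1 s.
At the end, for the whole second after the job is handed in: The taller cupboard's door stands open by at least 1.3 rad (75 degrees) and is at rest, the lower cupboard's door is still shut and latched, and the tin, bottle and vial are within 30 mm of where they stood (value of joint tall_door above 1.3 rad and velocity of joint tall_door between -0.05 and 0.05 rad/s and value of joint low_door between -0.015 and 0.03 rad and distance of each of salve_tin, dropper_bottle, vial from where it was at the start of the episode below 0.03 m); the robot touches nothing.
It fails at once if the lower cupboard's door was opened (value of joint low_door above 0.1 rad).
It fails at once if the tin, bottle or vial was lifted, shoved away or knocked over (distance of any of salve_tin, dropper_bottle, vial from where it was at the start of the episode above 0.03 m or angle between any of salve_tin, dropper_bottle, vial's own z axis and vertical above 0.5 rad).
It also fails if it takes over 51 s, if anything falls off the work surface, if the arm or the gripper's body presses on something with over 40 N, if the wrist force passes 120 N, or if a joint passes its speed limit or range.

## Working session

There is one attempt and no reset: what is moved stays moved. The work goes in short steps, Python scripts to look and compute and a shell command to move; the robot and the scene stay as the last step left them, time stands still between calls to the robot, and variables do not carry over. Pictures are saved under pics/ and viewed, about 8 in all and at most 12, crops included, and the job is handed in when it is done.

```bash
mkdir -p pics
python3 - <<'E'
from station import ctrl
import cv2,numpy as np
for c in("side","top"):
    im=ctrl.get_image(c); cv2.imwrite(f"pics/{c}0.png",im[:,:,::-1])
    k=ctrl.calibration(c); print(c,{a:np.round(b,3).tolist() for a,b in k.items()})
    for l in("tall_cupboard","low_cupboard","tall_door","low_door","salve_tin","dropper_bottle","vial"):
        print(l,[(np.round(d["rect"]).tolist(),round(d["conf"],2)) for d in ctrl.boxes_of(c,l)[:2]])
o=ctrl.get_obs();print(o["t"],o["tool_pos"],o["tool_rot"],o["opening"],ctrl.grip_point_offset)
E
```

```text
side {'fx': 372.835, 'fy': 372.835, 'cx': 318.1, 'cy': 202.358, 'k1': 0.0, 'R': [[0.01, 1.0, -0.009], [0.674, -0.013, -0.738], [-0.738, 0.001, -0.674]], 't': [-0.045, -0.314, 1.539]}
tall_cupboard [([332.0, 178.0, 64.0, 91.0], 0.82)]
low_cupboard [([248.0, 191.0, 58.0, 68.0], 0.77), ([230.0, 220.0, 15.0, 27.0], 0.35)]
tall_door [([337.0, 184.0, 48.0, 2.0], 0.51)]
low_door [([256.0, 193.0, 47.0, 2.0], 0.49)]
salve_tin [([268.0, 197.0, 22.0, 24.0], 0.78)]
dropper_bottle [([230.0, 220.0, 15.0, 27.0], 0.7)]
vial [([403.0, 202.0, 9.0, 18.0], 0.5)]
top {'fx': 382.013, 'fy': 382.013, 'cx': 322.953, 'cy': 198.909, 'k1': 0.011, 'R': [[0.472, -0.882, -0.001], [-0.695, -0.371, -0.616], [0.543, 0.291, -0.788]], 't': [-0.275, 0.527, 0.692]}
tall_cupboard [([249.0, 126.0, 81.0, 95.0], 0.85)]
low_cupboard []
tall_door [([250.0, 159.0, 52.0, 66.0], 0.7)]
low_door [([323.0, 210.0, 51.0, 52.0], 0.68)]
salve_tin [([346.0, 179.0, 25.0, 24.0], 0.83), ([249.0, 159.0, 51.0, 60.0], 0.56)]
dropper_bottle [([394.0, 233.0, 14.0, 29.0], 0.64)]
vial [([214.0, 194.0, 11.0, 19.0], 0.56)]
0.8 [0.195872   0.59351363 0.23135533] [4.98642473e-01 3.10175132e+00 8.56971611e-05] 0.0855166922148158 0.0187
```

View pics/side0.png

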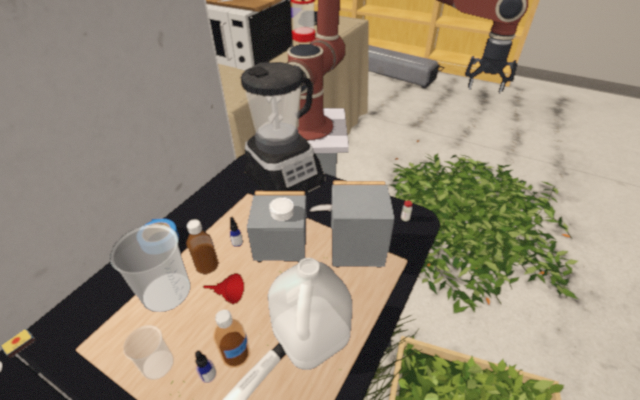

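View pics/top0.png

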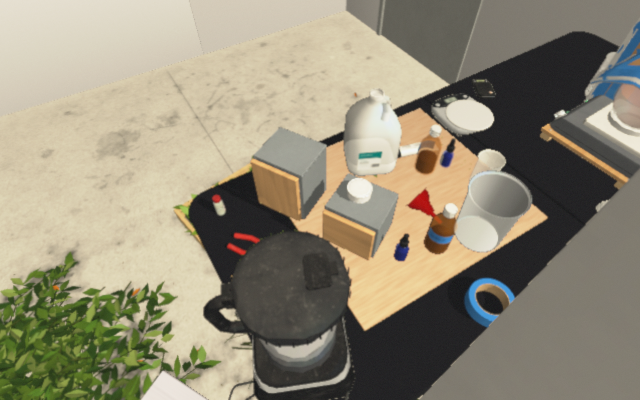

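The side view, from behind, has the tall cupboard at (362,224), the low one at (278,226) and the vial at (407,210). The top view shows the tall door at about (275,190), the low door at (347,235) and a blender standing in front of the low cupboard. I'll zoom in for corners.

Run:
```python
import cv2,numpy as np
a=cv2.imread("pics/top0.png")[115:275,205:415];b=cv2.imread("pics/side0.png")[165:285,220:430]
s=3.75
A=cv2.resize(a,(787,600),interpolation=cv2.INTER_CUBIC);B=cv2.resize(b,(787,450),interpolation=cv2.INTER_CUBIC)
def grid(I,x0,y0):
    for x in range(x0//10*10+10,x0+210,10):
        X=int((x-x0)*s);cv2.line(I,(X,0),(X,6),(0,255,255),1);
        if x%20==0:cv2.putText(I,str(x),(X-10,16),0,.35,(0,255,255),1)
    for y in range(y0//10*10+10,y0+160,10):
        Y=int((y-y0)*s);cv2.line(I,(0,Y),(6,Y),(0,255,255),1);cv2.putText(I,str(y),(8,Y+4),0,.35,(0,255,255),1)
grid(A,205,115);grid(B,220,165)
cv2.imwrite("pics/topz.png",A);cv2.imwrite("pics/sidez.png",B)
```

```text
(no output)
```

View pics/topz.png

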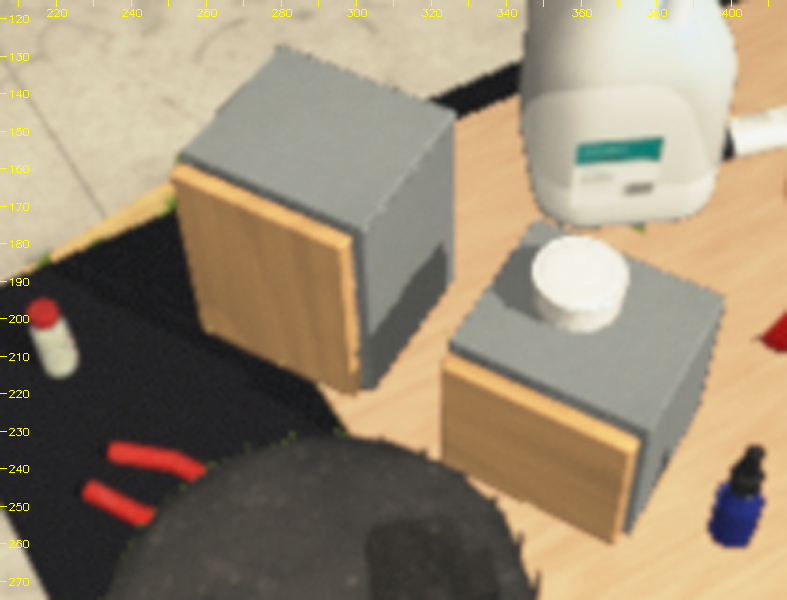

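View pics/sidez.png

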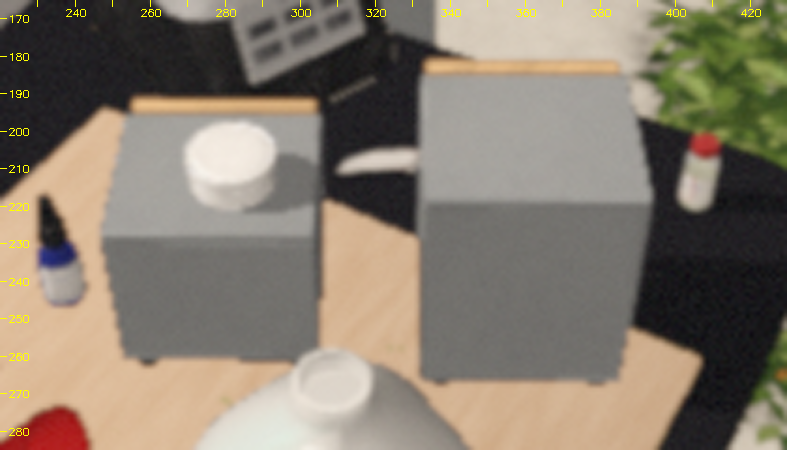

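```bash
cat > h.py <<'E'
from station import ctrl
import numpy as np
from scipy.optimize import least_squares
C={c:ctrl.calibration(c) for c in("side","top")}
def proj(c,X):
    k=C[c];p=np.atleast_2d(X)@np.array(k["R"]).T+np.array(k["t"]);u=p[:,:2]/p[:,2:]
    u=u*(1+k["k1"]*(u**2).sum(1,keepdims=True));return u*[k["fx"],k["fy"]]+[k["cx"],k["cy"]]
def tri(uvs,u2):
    return least_squares(lambda X:np.r_[proj("top",X)[0]-uvs,proj("side",X)[0]-u2],[.7,0,.1]).x
E
cat > fit.py <<'E'
from h import *
def fit(H,T,S):
    def pts(L,p):
        x,y,z,a,xb=p;L=np.array([[xb if l[0]==9 else l[0],l[1],l[2]] for l in L])
        c,s=np.cos(a),np.sin(a);return np.c_[x+c*L[:,0]-s*L[:,1],y+s*L[:,0]+c*L[:,1],z+L[:,2]]
    f=lambda p:np.r_[(proj("top",pts([t[0] for t in T],p))-[t[1] for t in T]).ravel(),(proj("side",pts([t[0] for t in S],p))-[t[1] for t in S]).ravel()]
    r=least_squares(f,[.75,.1,0,0,.06],loss="soft_l1");print(np.round(r.x,4),"res",np.round(f(r.x),1));return r.x
for H,T,S in[(.2,[(280.5,127),(326.3,145.7),(300.5,176.9),(253.8,156.9),(251.7,160.3),(297.5,179),(260.2,203.5),(298.9,219.8)],
 [(393.9,218.9),(331.5,219.1),(332,185),(387.5,185),(384.8,181.3),(333.1,181.3)]),
 (.15,[(348.2,175),(397.5,194.2),(375.7,229.7),(325.5,207),(323.7,211.5),(373.5,233.1),None,(368.2,259.8)],
 [(304.8,227.9),(247.5,228.5),(253.9,194.9),(305.3,194.9),(304.5,191.4),(255.2,191.4)])]:
    L=[(9,.07,H),(9,-.07,H),(-.055,-.07,H),(-.055,.07,H),(-.074,.066,H-.002),(-.074,-.066,H-.002),(-.074,.066,.032),(-.074,-.066,.032)]
    fit(H,[(l,t) for l,t in zip(L,T) if t],list(zip(L,S)))
for n,a,b in[("tin",(360,183),(279,203)),("vialtop",(216.5,195.5),(408,201)),("bottle top",(404.5,235),(231.5,218))]: print(n,tri(a,b))
E
python3 fit.py
```

```text
[ 0.6771  0.1438 -0.0026 -0.0269  0.0636] res [-0.2 -0.3  0.6 -0.5  1.6 -0.8 -0.3 -2.  -1.4  0.6 -1.1  2.3 -0.9 -1.
  0.9  2.1 -0.7 -0.1  0.8 -0.6 -0.2  0.5 -0.5  0.7 -0.3  0.3  0.2  0.1]
[ 0.6557 -0.0639 -0.0022 -0.0135  0.0623] res [-1.8 -2.   0.6 -0.4  2.7 -0.4 -1.4 -1.6 -2.   0.7 -0.2  2.2  0.3  0.8
 -0.6 -0.4 -0.6 -0.8 -0.7  1.   0.3  0.8 -0.1  0.2  0.5  0.4]
tin [ 0.67249456 -0.05333524  0.18826055]
vialtop [0.5458237  0.30216674 0.07272924]
bottle top [ 0.64124704 -0.1888559   0.1073064 ]
```

Run:
```python
from h import *
print("lid",tri((292,278),(277,78)))
def ray0(c,uv,z):
    return least_squares(lambda p:proj(c,[p[0],p[1],z])[0]-uv,[.5,0]).x
for uv in[(248,152),(320,180),(288,190)]:print("base side cam z=0",ray0("side",uv,0))
for uv in [(232,290),(350,290),(292,235),(292,335)]:print("lid rim at z.35",ray0("top",uv,.35),"z.3",ray0("top",uv,.3))
```

```text
lid [ 0.32517074 -0.0827545   0.34877864]
base side cam z=0 [ 0.17998249 -0.22141835]
base side cam z=0 [0.35323214 0.04780177]
base side cam z=0 [ 0.40383438 -0.05939526]
lid rim at z.35 [ 0.26764414 -0.01895473] z.3 [0.28182628 0.0031356 ]
lid rim at z.35 [ 0.34844724 -0.17039906] z.3 [ 0.37040254 -0.16287751]
lid rim at z.35 [ 0.38984551 -0.04718333] z.3 [ 0.41578329 -0.02780856]
lid rim at z.35 [ 0.25302236 -0.12944861] z.3 [ 0.2657979  -0.11798768]
```

```bash
python3 -m creep '[[255,-37,-32,0,-0.05],[255,-74,-64,0,-0.1],[255,-111,-96,0,-0.15],[255,-148,-128,0,-0.2],[255,-185,-160,0,-0.25],[255,-222,-190,0,-0.3],[255,-250,-215,0,-0.32],[255,-275,-237,0,-0.32],[255,-300,-258,0,-0.32],[255,-322,-277,0,-0.32],[255,-335,-288,0,-0.32],[255,-335,-288,0,-0.32]]' 30
```

```text
t: 1.8
tool_pos: [0.4258, 0.2114, 0.2316]
tool_rot: [0.007, 3.14, -0.002]
contact_force: [0.1, 0.5, -0.0]
opening: 0.0005
```

```bash
python3 -m creep '[[255,-26,-31,0,0],[255,-52,-62,10,0],[255,-78,-92,30,0],[255,-95,-112,50,0],[255,-104,-121,65,0],[255,-104,-121,72,0],[255,-104,-121,72,0]]'
python3 - <<'E'
from station import ctrl
import cv2
ims=[ctrl.get_image(c) for c in("top","side")]
a=cv2.resize(ims[0][110:290,190:430],(800,600),interpolation=cv2.INTER_CUBIC)
cv2.imwrite("pics/t1.png",a[:,:,::-1])
cv2.imwrite("pics/s1.png",cv2.resize(ims[1][90:290,210:450],(720,600),interpolation=cv2.INTER_CUBIC)[:,:,::-1])
E
```

```text
t: 2.38
tool_pos: [0.5264, 0.0942, 0.1569]
tool_rot: [0.001, -3.137, -0.001]
contact_force: [-0.5, 0.3, -0.3]
opening: -0.0
```

View pics/t1.png

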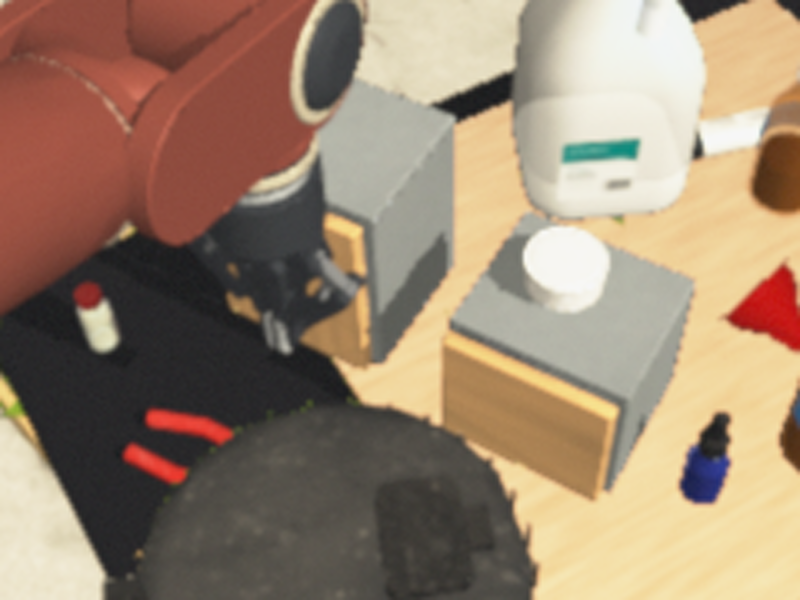

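View pics/s1.png

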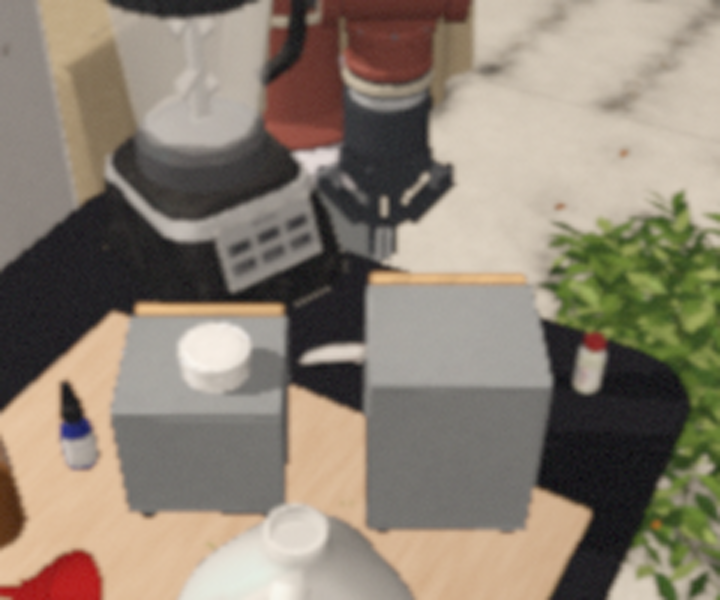

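The fingers are shut and stand in front of the tall door near its free edge, with the tip at about (278,348) in the top crop. Everything else is undisturbed and there's clearance, so I'm starting the press.

```bash
python3 -m creep '[[255,-25,-2,-4,0],[255,-45,-2,-5,0],[255,-52,-2,-5,0],[255,-56,-2,-5,0],[255,-58,-2,-5,0],[255,-60,-2,-5,0],[255,-60,-2,-5,0],[255,-60,-2,-5,0]]'
```

```text
t: 3.15
tool_pos: [0.5873, 0.0924, 0.1643]
tool_rot: [0.002, -3.141, -0.0]
contact_force: [0.3, 0.3, -0.0]
opening: -0.0
```

```bash
python3 -m creep '[[255,-2,0,0,0],[255,-4,0,0,0],[255,-5,0,0,0],[255,-5,0,0,0]]'; python3 -m creep '[[255,-2,0,0,0],[255,-3,0,0,0],[255,-4,0,0,0],[255,-4,0,0,0]]'
```

```text
t: 3.48
tool_pos: [0.5925, 0.092, 0.1642]
tool_rot: [0.002, -3.14, 0.001]
contact_force: [-2.9, -0.6, 1.6]
opening: 0.0003
t: 3.82
tool_pos: [0.5954, 0.0918, 0.1641]
tool_rot: [0.002, -3.137, 0.002]
contact_force: [-9.5, -2.3, 4.8]
opening: 0.0001
```

```bash
python3 -m creep '[[255,-2,0,0,0],[255,-3,0,0,0],[255,-3,0,0,0]]'; python3 -m creep '[[255,20,0,0,0],[255,55,0,0,0],[255,90,0,0,0],[255,115,0,0,0],[255,115,0,0,0],[255,115,0,0,0],[255,115,0,0,0],[255,115,0,0,0],[255,115,0,0,0]]'
python3 - <<'E'
from station import ctrl
import cv2
ims=[ctrl.get_image(c) for c in("top","side")]
a=cv2.resize(ims[0][110:290,190:390],(400,360),interpolation=cv2.INTER_CUBIC)
b=cv2.resize(ims[1][110:290,230:430],(400,360),interpolation=cv2.INTER_CUBIC)
cv2.imwrite("pics/t2.png",cv2.hconcat([a,b])[:,:,::-1])
E
```

```text
t: 4.07
tool_pos: [0.5955, 0.0917, 0.1641]
tool_rot: [0.002, -3.129, 0.002]
contact_force: [-21.4, -4.1, 12.8]
opening: 0.0001
t: 4.82
tool_pos: [0.486, 0.0921, 0.1647]
tool_rot: [-0.002, 3.141, 0.0]
contact_force: [-0.9, 0.1, -0.1]
opening: 0.0
```

View pics/t2.png

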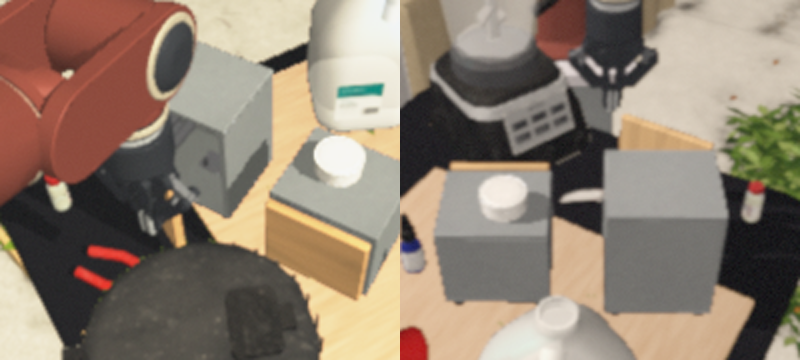

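The door is ajar, its free top corner at about (341,168) in the side image. I'll work out the angle.

Run:
```python
from h import *
h=np.array([.6169,.2115]);y=-.027
for th in(.4,.5,.6,.7,.8,.9):
    d=np.array([-np.sin(th-(-y)*-1),-np.cos(th+y)]);d=np.array([-np.sin(th-y*-1),-np.cos(th-y*-1)])
    n=np.array([-d[1],d[0]])
    print(th,[np.round(np.r_[c,0],3) .tolist() for c in [h+.132*d, h+.132*d-.012*n]],proj("side",np.r_[h+.132*d,.198]),proj("side",np.r_[h+.132*d-.012*n,.198]))
print(ctrl.get_obs()["contact_force"],ctrl.get_obs()["t"])
```

```text
0.4 [[0.569, 0.089, 0.0], [0.558, 0.093, 0.0]] [[336.09861541 172.82581625]] [[337.54855947 170.22359145]]
0.5 [[0.557, 0.094, 0.0], [0.546, 0.099, 0.0]] [[337.92413022 170.02239844]] [[339.76238341 167.57178946]]
0.6 [[0.545, 0.101, 0.0], [0.535, 0.107, 0.0]] [[340.16536035 167.39797247]] [[342.36668232 165.11597525]]
0.7 [[0.535, 0.108, 0.0], [0.525, 0.116, 0.0]] [[342.79301856 164.97019858]] [[345.33085256 162.87173876]]
0.8 [[0.525, 0.117, 0.0], [0.516, 0.125, 0.0]] [[345.77653908 162.75443977]] [[348.62334307 160.85250841]]
0.9 [[0.516, 0.127, 0.0], [0.508, 0.136, 0.0]] [[349.0844293 160.7639205]] [[352.2119404  159.06971601]]
[ 0.64791504 -0.39000983  0.28316127] 4.9167
```

The door stands at about 0.5 rad, with its corner at x≈0.546 and the finger 45 mm clear. Next I go round the free edge.

```bash
python3 -m creep '[[255,0,-30,0,0],[255,0,-57,0,0],[255,-10,-58,0,0],[255,-40,-58,0,0],[255,-75,-58,0,0],[255,-100,-58,0,0],[255,-104,-58,0,0],[255,-104,-58,0,0],[255,-104,-58,0,0]]'
```

```text
t: 5.67
tool_pos: [0.5885, 0.0342, 0.1637]
tool_rot: [0.002, -3.14, -0.0]
contact_force: [0.1, 0.8, 1.7]
opening: -0.0002
```

```bash
python3 -m creep '[[255,0,15,0,0],[255,0,30,0,0],[255,0,45,0,0],[255,0,55,0,0],[255,0,62,0,0],[255,0,66,0,0],[255,0,66,0,0]]'
```

```text
t: 6.25
tool_pos: [0.5885, 0.1007, 0.1644]
tool_rot: [0.003, -3.142, 0.0]
contact_force: [0.2, 0.4, 0.2]
opening: 0.0
```

```bash
python3 -m creep '[[255,8,5,0,0],[255,17,10,0,0],[255,26,15,0,0],[255,35,21,0,0],[255,43,27,0,0],[255,50,33,0,0],[255,56,39,0,0],[255,61,45,0,0],[255,65,51,0,0],[255,69,57,0,0],[255,72,62,0,0],[255,74,66,0,0]]';python3 -m creep '[[255,1,4,0,0],[255,2,7,0,0],[255,3,10,0,0],[255,4,12,0,0],[255,4,14,0,0],[255,4,14,0,0],[255,4,14,0,0]]'
python3 - <<'E'
from station import ctrl
import cv2
ims=[ctrl.get_image(c) for c in("top","side")]
a=cv2.resize(ims[0][110:290,190:390],(400,360),interpolation=cv2.INTER_CUBIC)
b=cv2.resize(ims[1][110:290,230:430],(400,360),interpolation=cv2.INTER_CUBIC)
cv2.imwrite("pics/t3.png",cv2.hconcat([a,b])[:,:,::-1])
E
```

```text
t: 7.25
tool_pos: [0.5144, 0.1668, 0.1643]
tool_rot: [0.003, -3.141, 0.0]
contact_force: [0.2, -0.5, -0.4]
opening: 0.0002
t: 7.83
tool_pos: [0.5108, 0.1802, 0.1643]
tool_rot: [0.002, -3.141, -0.0]
contact_force: [-0.3, 0.0, -0.0]
opening: -0.0001
```

View pics/t3.png

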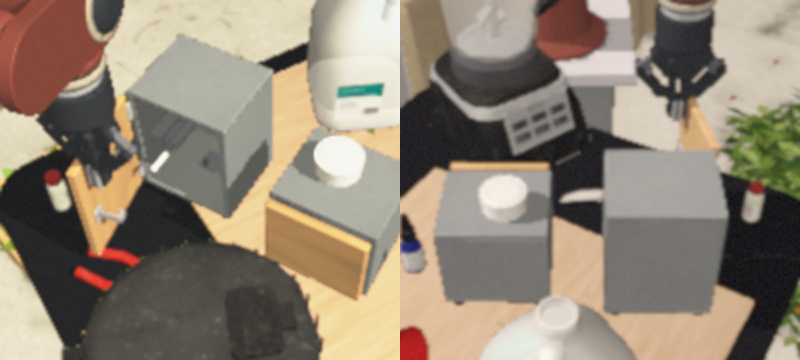

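The door is nearly square: its free top corner is at about (375,161) and the hinge end near (388,184) in the side image. I'll compare that with predictions.

```bash
python3 - <<'E'
from h import *
h=np.array([.6169,.2115])
for th in(1.2,1.3,1.4,1.5,1.6):
    t=th-.027*1
    d=np.array([-np.sin(t),-np.cos(t)]);n=np.array([-d[1],d[0]])
    print(th,[proj("side",np.r_[p,.198])[0].round(1).tolist() for p in(h,h-.012*n,h+.132*d,h+.132*d-.012*n)],[proj("top",np.r_[p,.032])[0].round(1).tolist() for p in(h+.132*d,h+.132*d-.012*n)])
E
python3 -m creep '[[255,1,3,0,0],[255,1,6,0,0],[255,1,9,0,0],[255,1,11,0,0],[255,1,11,0,0],[255,1,11,0,0]]'
python3 -m creep '[[255,0,-5,0,0],[255,0,-15,0,0],[255,5,-35,-5,0],[255,15,-60,-10,0],[255,15,-75,-15,0],[255,15,-80,-20,0],[255,15,-80,-20,0],[255,15,-80,-20,0]]'
python3 - <<'E'
from station import ctrl
import cv2
ims=[ctrl.get_image(c) for c in("top","side")]
a=cv2.resize(ims[0][110:260,190:390],(800,600),interpolation=cv2.INTER_CUBIC)
b=cv2.resize(ims[1][130:230,310:430],(720,600),interpolation=cv2.INTER_CUBIC)
cv2.imwrite("pics/t4.png",cv2.resize(cv2.hconcat([a,b]),(800,316))[:,:,::-1]);cv2.imwrite("pics/s4.png",b[:,:,::-1])
E
```

```text
1.2 [[385.2, 183.8], [389.2, 182.6], [360.6, 156.2], [364.4, 155.2]] [[251.9, 239.2], [247.3, 238.9]]
1.3 [[385.2, 183.8], [389.5, 182.9], [364.9, 155.3], [368.9, 154.5]] [[246.9, 238.6], [242.4, 237.9]]
1.4 [[385.2, 183.8], [389.6, 183.2], [369.4, 154.5], [373.4, 154.0]] [[242.1, 237.6], [237.8, 236.4]]
1.5 [[385.2, 183.8], [389.8, 183.5], [373.9, 154.1], [378.1, 153.8]] [[237.5, 236.1], [233.5, 234.6]]
1.6 [[385.2, 183.8], [389.9, 183.8], [378.6, 153.9], [382.9, 153.8]] [[233.2, 234.3], [229.5, 232.4]]
t: 8.43
tool_pos: [0.5098, 0.1914, 0.1643]
tool_rot: [-0.002, 3.142, 0.0]
contact_force: [0.2, -0.1, 0.4]
opening: -0.0
t: 9.1
tool_pos: [0.4953, 0.1109, 0.1848]
tool_rot: [-0.0, 3.14, 0.001]
contact_force: [-0.1, -0.0, 0.1]
opening: 0.0001
```

View pics/s4.png

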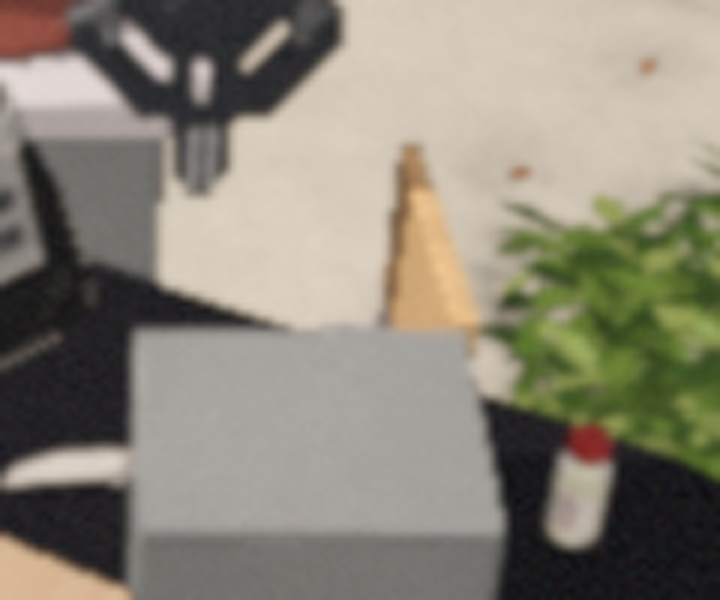

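View pics/t4.png

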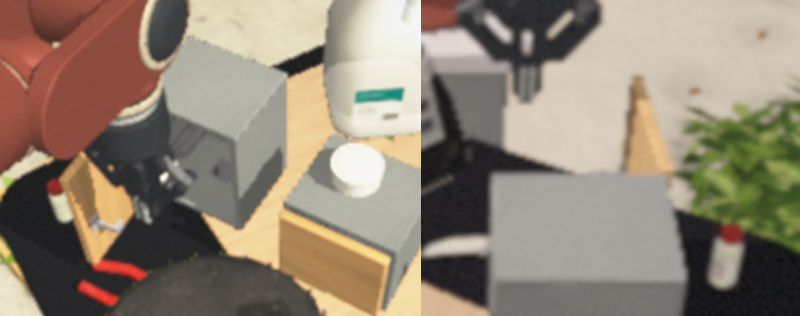

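In the side image the free corner is at about (377–380,154), and in the top view the bottom corner is at about (235,235). Both match roughly 1.5 rad. The arm is clear, so I'm handing in.

Run:
```python
from station import ctrl
import numpy as np
for c in("top","side"):
    ctrl.get_image(c)
    for l in("salve_tin","dropper_bottle","vial"):
        print(c,l,[(np.round(d["rect"]).tolist(),round(d["conf"],2)) for d in ctrl.boxes_of(c,l)[:1]])
o=ctrl.get_obs();print(o["contact_force"],o["t"]);print(ctrl.finish_job())
```

```text
top salve_tin [([347.0, 178.0, 26.0, 26.0], 0.69)]
top dropper_bottle [([395.0, 235.0, 14.0, 28.0], 0.82)]
top vial [([214.0, 192.0, 9.0, 25.0], 0.61)]
side salve_tin [([268.0, 196.0, 28.0, 28.0], 0.84)]
side dropper_bottle [([226.0, 218.0, 19.0, 28.0], 0.49)]
side vial [([404.0, 200.0, 9.0, 23.0], 0.6)]
[-0.79112543 -0.12429162 -0.19395325] 9.6
the job is handed in; nothing more can be done
None
```

The taller cupboard's door is open at about 1.5 rad, and the job was handed in at about 9.6 s of the 51 s allowed. No verdict was reported.

- **Release:** I pressed the door with the shut fingers near its free edge until the force reached about 21 N at the stop. After I backed off about 110 mm, the spring pushed the door ajar to about 0.5 rad, with the finger about 45 mm clear.
- **Opening:** I went round the free edge, pushed the door from behind until it stood square, then withdrew.
- **Last checks:** The door's corner matched an angle of about 1.54 rad in the side view and about 1.5 rad in the top view. The lower door looked shut in both pictures. The network boxes for the tin, bottle and vial were within a few pixels of the start, about what detection noise would give. The tool force was under 1 N, the same as its noise in free air.
- **Not measured:** I judged the joint angles from pictures only. I did not measure the door's speed at the end; I assumed it was at rest.

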